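# Test the dock contact with the tester pen

## Robot

A 6-joint arm with a two-finger parallel gripper is mounted at the origin on the work surface. World frame = base frame: x ahead of the robot, y to its left, z up, the work surface at z = 0. Lengths are in mm, angles in rad, forces in N, time in s.
With the tool pointing down it reaches from about 400 to 925 mm from the base axis. Payload 12.5 kg.
Tool frame: the origin (TCP) lies between the finger pads; the fingertips stand 19 mm ahead of it and the grasp point (between the pads) is the TCP (env.nose_length is the distance from the TCP to the fingertips, in mm); z points along the fingers, y is the line along which they close (so a half turn about z gives the same grasp; the last joint's range is limited). The gripper opens to 95 mm and grips with 3 to 60 N. Pads are 20 mm wide; open, the fingers measure 119 mm over their backs; the gripper's body (75 mm by 180 mm) begins 59 mm behind the grasp point.
Start: joints at [-1.385, 0.491, 1.559, -0, 1.092, -0.106], TCP at [179.82, -598.589, 233.661] pointing down, gripper open.
Joint ranges: [-3.1, 3.1], [-0.84, 2.19], [0.05, 2.79], [-1.13, 4.28], [0.06, 2.93], [-2.69, 2.69]. Speed limits (rad/s): [2.22, 2.22, 2.79, 3.14, 3.14, 3.14].

## Interface

Orientations are given as [roll, pitch, yaw] about the fixed x, y, z axes, in that order (R = Rz(yaw) Ry(pitch) Rx(roll)).
In Python, from cell import env gives the robot as it stands. The module is installed in compiled form; this text tells all that it offers.
- The arm moves only by the tool drive_tool, never from a script. Its argument "rows" is a list that holds one entry, the list of rows, each a list of 7 numbers: the shift along the tool's x, y, z scaled (see below), then the turn, a rotation vector about the tool's x, y, z scaled (see below), then the opening, from 0 (shut) to 1 (fully open). In form: [[[tx, ty, tz, ax, ay, az, jaw], ...]]. A call has 1 to 5 rows; each row shifts and turns the commanded pose from where the row before left it, along the tool's axes as they then stand; what a row does not reach is not made up. The controller multiplies each number of a shift by 250 mm and each number of a turn by 180 degrees. A row lasts 1/8 s, in which the tool goes at most 62.5 mm and 10.7 degrees, less where a joint would pass 70% of its speed; a pose out of reach is approached as far as the arm can. A call with a number of a shift or a turn outside -1 to 1 is refused whole. A call with a gripper value outside its range is refused whole. The fingers move at their own pace and stop on an object; the grip force is fixed at half the most. Time passes only in rows, so rows that do not move let the fingers close. It gives the time, the measured TCP pose, the force, the opening and the grip force at its end, in the units of the state.
- env.state(): the state, without advancing time (a new reading comes with each control period).
- env.read_camera(name): name is "scene" or "top" or "wrist"; returns a dict with "color" (480x640x3 uint8, blue, green, red), "camera_matrix" (3x3 intrinsics, pixels), "pose" (4x4, takes a point from camera to world coordinates). Camera axes: x right, y up, looking along -z (the intrinsics and any distortion apply to the point x, -y, -z); pixel columns grow to the right and rows downward; lengths in mm; the calibration is good to about 2 mm. The wrist camera is an equidistant fisheye: a pixel r from the principal point sees the ray r / f radians off the axis. A picture is of the moment at which its call begins. There is no depth.
- env.job_done(): hands the job in; it is judged then, once.
Trained networks look in a picture, given as the dict that the camera call returned (one of the last four; its "shot" number tells which), for a name from the list of things; names that differ only in an ending like _2 or _b are one class to them, and where a whole thing is asked for, a point or a joint stands for the part that bears it (a point fixed in the world has none). Each returns a list of dicts, best first, with "score" (0 to 1); they miss things now and then, are a little off and sometimes report something else, mostly with a low value. They report only what shows in the picture. A call takes as long as a camera call. They do not tell look-alikes from the thing itself.
- env.search_frame(name, picture): "at" ([x, y, z] in mm, in the coordinates of the camera as it stood for that picture, good to about 4 mm: the middle of the surface that is visible of it).
- env.place_of(name, picture): "at" ([x, y, z] in mm, in the coordinates of the camera as it stood for that picture, good to about 4 mm: a listed point, or the origin of a listed thing).
The state is a dict: "t": time; "joints": joint angles; "qvel": joint speeds; "tau": joint torques, N m; "eef_pos": TCP position; "tcp_rot": TCP orientation; "ft_force": force on the tool from outside, world axes, zero at the start; "moment": the same for the moment, N m; "opening": opening from 0.0 (shut) to 1.0 (fully open); "grip_force": force on a finger pad.
Only numpy, scipy, OpenCV 4.12 (cv2) and the standard library are available. Lean on these libraries where they do the work, as an engineer would, in place of code of your own. Each camera call takes 0.05 s, during which the arm holds its last target. There are 200 camera calls.

## Task

Check the trimmer dock's copper contact: lift the wooden comb off the dock and lay it flat on the granite clear of it, then take the yellow tester pen from the chrome stand and hold its tip on the middle of the contact, square to the sloping contact face, pressing gently so that the sprung contact sinks about half of its travel without bottoming. Finish while still holding the pen there in the gripper; leave the dock's toggle switch as it is and do not shift the flask, bowl or trimmer.

Things in the scene. Friction and masses are not known exactly. Their poses are not given: they have to be found in the camera images.
- dock: silver charging dock, fixed. Base 130 x 100 x 18 mm; two upright cheeks, 110 mm long (x), 14 thick, 75 high, at y +-31..45 mm; between them a 62 mm wide cradle, open above and at the x ends, its black floor sloping 0.35 rad, rising from 15 mm (-x) to 43 mm high (+x). Wing 70 x 60 x 28 mm with the toggle on the -y side (centre x -20, y -80). Origin: centre of underside; z up, -x faces the robot
- contact_top (a point): middle of the top face of the round copper contact button, 24 mm across, marked by a thin black ring of 16 mm diameter round the spot. At rest at dock (-3, 0, 40) mm. Its z axis is the outward normal of the contact face: leaning 0.35 rad from vertical towards dock -x; its y axis is the dock's y. The point moves with the button
- contact (a joint): how far the sprung contact button is pushed in along its own -z, m: 0 at rest, 0.008 bottomed. Spring: about 0.9 N to start it moving, 2.1 N at half travel (0.004), 3.3 N when bottomed, rigid after that
- toggle (a joint): the dock's small toggle switch, rad; 0 leans to dock -x, 1 is the other end; starts anywhere and stays where it is left; to be left alone
- toggle_tip (a point): tip of the toggle switch lever (22 mm long, steel, with a small ball end) on the dock's -y wing, below the level of the cheek tops
- comb: loose wooden comb, 170 mm long (its y) x 32 mm wide (its x) x 8 mm thick (z), 45 g, at the start lying flat across the tops of the two cheeks, over the contact, its length roughly along dock y. Origin: centre of its underside
- stand: chrome brush stand, fixed: foot disc 72 mm across and 10 mm thick, upright tube 42 mm across, 75 mm high, with a round 20 mm hole open at the top. Origin: centre of the underside, z up
- pen: loose tester pen, 60 g, round, 158 mm long, upright, tip down in the stand, guard resting on the rim (tip 13 mm above the sill). Origin: point of its steel tip; z from tip to cap. Tip rod 7 mm dia. up to z 20 mm, shaft 16 mm dia. to 62, black guard 30 mm dia. 62 to 67, yellow handle 18 mm dia. 67 to 150 (grip here), green cap 14 mm dia. to 158
- pen_tip (a point): the rounded point of the pen's tip (the pen's origin), z axis along the pen towards the cap
- flask: loose amber cut-glass cologne flask, 62 mm across, 90 mm high. Origin: centre of its underside
- bowl: loose white ceramic bowl, 110 mm across the rim, 50 mm high. Origin: centre of its underside
- trimmer: loose silver trimmer lying on the sill, about 145 mm long (its y) x 36 mm wide x 30 mm high. Origin: centre of the underside of its handle
There are look-alikes about, which are no part of the job. Of the things shaped like the pen, the yellow one is meant. Of the things that look like the dock, the smaller one is meant.

How it is judged:
By the outcome, as a careful person would: the job done as asked, in the order asked, and still so for the second after the job is handed in, while the arm keeps its last pose, push and grip.
It also fails if it takes over 54 s, if anything falls off the work surface, if the arm or the gripper's body presses on something with over 40 N, if the wrist force passes 120 N, or if a joint passes its speed limit or range.

## Working session

There is one attempt and no reset: what is moved stays moved. The work goes in short steps, Python scripts to look and compute and a tool call to move; the robot and the scene stay as the last step left them, time stands still between calls to the robot, and variables do not carry over. Pictures are saved under pics/ and viewed, at most 11 in all, crops included, and the job is handed in when it is done.

Besides the shell and the picture viewer there is one more tool, called after "Call:" as name([rows], argument=value, ...), one row to a line, values as JSON. drive_tool: Moves the arm, as the interface text tells. Its arguments: {"type":"object","properties":{"rows":{"type":"array","items":{"type":"array","items":{"type":"array","items":{"type":"number","minimum":-1,"maximum":1}}}}},"required":["rows"]}

```bash
mkdir -p pics
cat > h.py <<'E'
import numpy as np, cv2
from cell import env
from scipy.spatial.transform import Rotation as R
np.set_printoptions(precision=1,suppress=True)
def w(pic,at):
    return (pic["pose"]@np.r_[at,1])[:3]
def find(pic,names):
    for n in names:
        for f in ("search_frame","place_of"):
            try: r=getattr(env,f)(n,pic)
            except Exception as e: print(n,f,e); continue
            print(n,f,[(round(d["score"],2),w(pic,d["at"])) for d in r[:4]])
def proj(pic,P):
    p=np.linalg.inv(pic["pose"])@np.r_[P,1]; K=pic["camera_matrix"]
    return (K@np.array([p[0]/-p[2],-p[1]/-p[2],1]))[:2]
E
python3 - <<'E'
from h import *
s=env.state(); print({k:np.array(v) for k,v in s.items()})
for c in ("scene","top"):
    p=env.read_camera(c); cv2.imwrite(f"pics/{c}0.png",p["color"]); print(c,p["pose"],p["camera_matrix"])
    find(p,["dock","contact_top","toggle_tip","comb","stand","pen","pen_tip","flask","bowl","trimmer"])
print(env.state()["t"])
E
```

```text
{'t': array(0.), 'joints': array([-1.4,  0.5,  1.6, -0. ,  1.1, -0.1]), 'qvel': array([-0.,  0.,  0., -0., -0.,  0.]), 'tau': array([ -0. , -61.3, -25.8,   0.1,   0. ,  -0. ]), 'eef_pos': array([ 179.8, -598.3,  233.1]), 'tcp_rot': array([-3.1, -0. ,  0.3]), 'ft_force': array([ 0.2,  0.2, -0.2]), 'moment': array([-0., -0., -0.]), 'grip_force': array(0.), 'opening': array(1.)}
scene [[   0.2   -0.6    0.8 1324.5]
 [   1.     0.1   -0.1 -133.3]
 [  -0.     0.8    0.6  753.8]
 [   0.     0.     0.     1. ]] [[572.9   0.  313.3]
 [  0.  572.9 247.2]
 [  0.    0.    1. ]]
dock search_frame [(0.62, array([ 744.5, -364.4,   49.6])), (0.56, array([ 613.6, -156.8,   23.4]))]
dock place_of [(0.8, array([ 586.8, -135.6,   -3.6])), (0.63, array([ 730.2, -340.5,    6.5]))]
contact_top search_frame [(0.52, array([ 733. , -342. ,   57.8]))]
contact_top place_of [(0.75, array([ 721.1, -342.8,   59.5])), (0.5, array([ 580.9, -130.4,   41.7]))]
toggle_tip search_frame [(0.69, array([ 665.9, -432.4,   76.7]))]
toggle_tip place_of [(0.44, array([ 655.3, -428.4,   85.1]))]
comb search_frame [(0.56, array
[... 1828 characters left out ...]
([457.8, 123.7, 115.8]))]
pen place_of [(0.73, array([506.1, 294. ,  -2.8])), (0.61, array([366.1, 184.8,   0.8]))]
pen_tip search_frame [(0.77, array([365.3, 180.1, 103.8])), (0.67, array([460.5, 121.9, 110.7])), (0.27, array([648.2, 190.9,  21.1]))]
pen_tip place_of [(0.18, array([ 410.1, -290. ,   -1.8]))]
flask search_frame []
flask place_of [(0.6, array([508.5, 293.1,  -1.9])), (0.21, array([ 525. , -206.5,   58.7]))]
bowl search_frame [(0.88, array([648.3, 191.3,  25.2]))]
bowl place_of [(0.78, array([643.1, 186.1,  -0.5])), (0.74, array([461.5, 125.5,  14.2]))]
trimmer search_frame [(0.75, array([ 406.5, -280.8,   27.4]))]
trimmer place_of [(0.78, array([ 407.9, -295.6,   -1.3]))]
2.1
```

View pics/scene0.png

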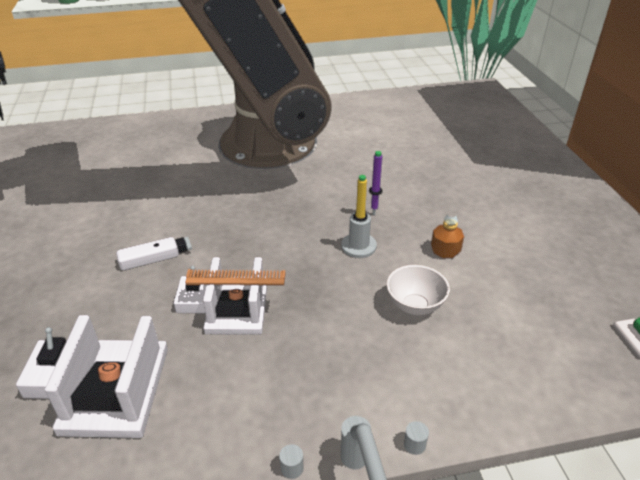

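View pics/top0.png

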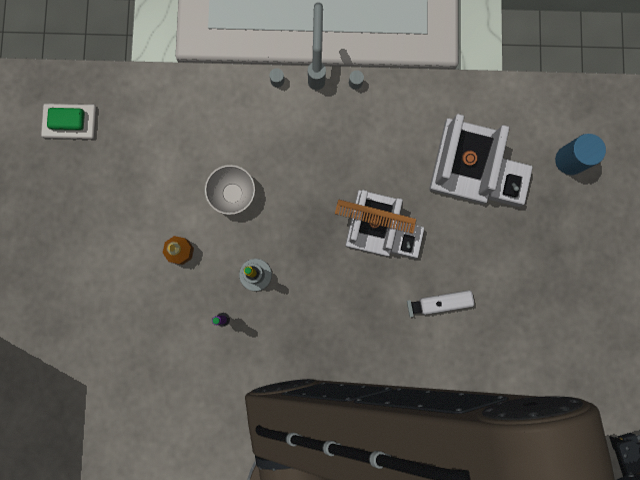

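The scene picture shows the small dock with the comb across it near (235,290) and the yellow pen in the stand near (360,200). The purple pen at (377,180) and the larger dock at (95,380) are look-alikes. In the top picture the comb runs from (336,206) to (415,224), a yaw of about -0.22.

```bash
cat >> h.py <<'E'
def cur():
    s=env.state(); T=np.eye(4); T[:3,:3]=R.from_euler("xyz",s["tcp_rot"]).as_matrix(); T[:3,3]=s["eef_pos"]; return T
def pose(p,yaw=0,rot=None):
    T=np.eye(4); T[:3,:3]=(R.from_euler("xyz",[np.pi,0,yaw]) if rot is None else rot).as_matrix(); T[:3,3]=p; return T
def go(T1,n=None,jaw=1,T0=None):
    "rows from the present pose to T1: straight, even turn"
    T0=cur() if T0 is None else T0
    d=T1[:3,3]-T0[:3,3]; rv=R.from_matrix(T0[:3,:3].T@T1[:3,:3]).as_rotvec()
    n=n or int(max(np.ceil(np.linalg.norm(d)/60),np.ceil(np.degrees(np.linalg.norm(rv))/10.5),1))
    print("n",n,"dist",np.linalg.norm(d),"turn",rv)
    out=[]
    for i in range(n):
        Ri=T0[:3,:3]@R.from_rotvec(rv*i/n).as_matrix()
        out.append(list(np.round(np.r_[Ri.T@d/n/250,rv/n/np.pi],4))+[jaw])
    for r in out: print([float(x) for x in r])
E
python3 - <<'E'
from h import *
go(pose([560,-130,260],1.35))
E
```

```text
n 11 dist 603.9715696438001 turn [ 0.   0.  -1.1]
[0.1814, -0.1234, -0.0096, 0.0, 0.0, -0.0306, 1.0]
[0.1924, -0.1054, -0.0096, 0.0, 0.0, -0.0306, 1.0]
[0.2017, -0.0864, -0.0096, 0.0, 0.0, -0.0306, 1.0]
[0.209, -0.0667, -0.0096, 0.0, 0.0, -0.0306, 1.0]
[0.2145, -0.0463, -0.0096, 0.0, 0.0, -0.0306, 1.0]
[0.2179, -0.0255, -0.0096, 0.0, 0.0, -0.0306, 1.0]
[0.2194, -0.0044, -0.0096, 0.0, 0.0, -0.0306, 1.0]
[0.2188, 0.0167, -0.0096, 0.0, 0.0, -0.0306, 1.0]
[0.2162, 0.0376, -0.0096, 0.0, 0.0, -0.0306, 1.0]
[0.2116, 0.0582, -0.0096, 0.0, 0.0, -0.0306, 1.0]
[0.205, 0.0782, -0.0096, 0.0, 0.0, -0.0306, 1.0]
```

Call:
drive_tool([
  [[0.18, -0.12, -0.01, 0, 0, -0.03, 1], [0.19, -0.105, -0.01, 0, 0, -0.03, 1], [0.2, -0.085, -0.01, 0, 0, -0.03, 1], [0.21, -0.065, -0.01, 0, 0, -0.03, 1], [0.215, -0.045, -0.01, 0, 0, -0.03, 1]],
])

```text
t: 2.72
eef_pos: [354.3, -387.1, 246.4]
tcp_rot: [3.141, 0.0, 0.766]
ft_force: [-0.2, -0.7, 0.3]
opening: 0.995
grip_force: 0.0
```

Call:
drive_tool([
  [[0.22, -0.025, -0.01, 0, 0, -0.03, 1], [0.22, -0.005, -0.01, 0, 0, -0.03, 1], [0.22, 0.015, -0.01, 0, 0, -0.03, 1], [0.215, 0.035, -0.01, 0, 0, -0.03, 1], [0.21, 0.055, -0.01, 0, 0, -0.03, 1]],
])

```text
t: 3.35
eef_pos: [528.8, -175.3, 258.9]
tcp_rot: [3.141, 0.0, 1.237]
ft_force: [-0.4, -0.6, 0.3]
opening: 1.0
grip_force: 0.0
```

Call:
drive_tool([
  [[0.1, 0.03, -0.01, 0, 0, -0.03, 1], [0, 0, 0, 0, 0, 0, 1]],
])

```text
t: 3.6
eef_pos: [543.8, -154.4, 261.1]
tcp_rot: [3.141, 0.0, 1.331]
ft_force: [0.2, -0.2, 0.4]
opening: 1.003
grip_force: 0.0
```

Run:
```python
from h import *
s=env.state(); print(s["t"],s["eef_pos"],s["tcp_rot"])
p=env.read_camera("wrist"); cv2.imwrite("pics/w1.png",p["color"]); print(p["pose"],p["camera_matrix"])
find(p,["dock","contact_top","toggle_tip","comb","stand","pen"])
```

```text
3.6 [ 543.8 -154.4  261.1] [3.1 0.  1.3]
[[  1.    0.2   0.1 558.5]
 [ -0.2   0.9   0.2 -89.6]
 [  0.   -0.2   1.  413.2]
 [  0.    0.    0.    1. ]] [[371.6   0.  323.4]
 [  0.  371.6 240.6]
 [  0.    0.    1. ]]
dock search_frame [(0.93, array([ 559.5, -152.4,   29.8])), (0.88, array([ 692.2, -270.6,   26. ]))]
dock place_of [(0.81, array([ 728.5, -336.9,    2.9])), (0.69, array([ 583.3, -140.2,    1.9])), (0.27, array([ 587.7, -130.9,   71.3]))]
contact_top search_frame [(0.46, array([ 579.6, -129.4,   41.6]))]
contact_top place_of [(0.73, array([ 524.1, -206.2,   60.3])), (0.63, array([ 584.4, -130.9,   42.1]))]
toggle_tip search_frame [(0.45, array([ 526.9, -205.3,   56.7]))]
toggle_tip place_of [(0.42, array([ 524.8, -207.3,   59.7]))]
comb search_frame [(0.7, array([ 590.5, -133.3,   82.7])), (0.26, array([ 562.7, -150.4,   31.4]))]
comb place_of [(0.77, array([ 586.8, -129.1,   76.9]))]
stand search_frame [(0.95, array([458.9, 102.4,  13.9]))]
stand place_of [(0.9, array([457.1, 124.2,   4.9]))]
pen search_frame []
pen place_of []
```

View pics/w1.png

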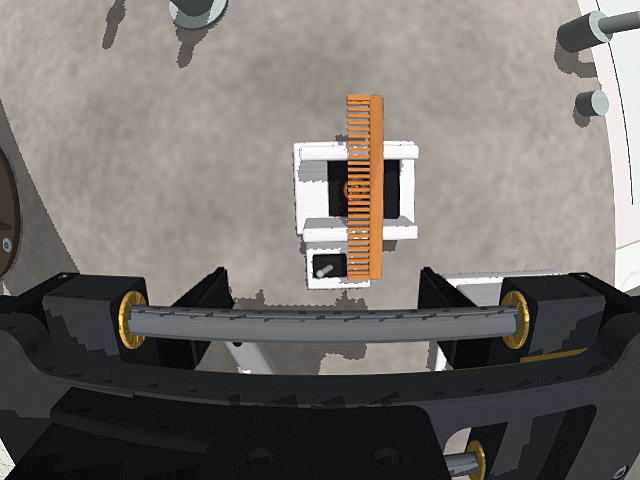

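The wrist picture shows the comb running from (365,95) to (365,280) over the dock (about 355,190), and the toggle at (322,270). I'll compute yaws from the edge pixels.

```bash
cat >> h.py <<'E'
def fray(pic,uv):
    K=pic["camera_matrix"]; d=np.array(uv,float)-K[:2,2]; r=np.hypot(*d); th=r/K[0,0]; u=d/r
    v=np.array([u[0]*np.sin(th),-u[1]*np.sin(th),-np.cos(th)])
    return pic["pose"][:3,:3]@v, pic["pose"][:3,3]
def onz(pic,uv,z):
    v,o=fray(pic,uv); return o+v*(z-o[2])/v[2]
E
python3 - <<'E'
from h import *
p=env.read_camera("wrist")
def yaw(a,b): d=b-a; return np.arctan2(d[1],d[0])
P={k:onz(p,u,z) for k,u,z in [("cA",(383,96),83),("cB",(381,278),83),("tA",(347,96),79),("tB",(347,280),79),
 ("k1a",(302,158),75),("k1b",(417,157),75),("k2a",(304,223),75),("k2b",(417,223),75)]}
for k,v in P.items(): print(k,v)
print("comb yaw",yaw(P["cB"],P["cA"])-np.pi/2,yaw(P["tB"],P["tA"])-np.pi/2,"dock",yaw(P["k1a"],P["k1b"]),yaw(P["k2a"],P["k2b"]))
im=cv2.resize(p["color"][80:300,270:440],None,fx=3.5,fy=2.7); 
im=cv2.resize(p["color"][85:295,280:430],None,fx=2.8,fy=2.8,interpolation=cv2.INTER_CUBIC); cv2.imwrite("pics/w1c.png",im)
E
```

```text
cA [621.5 -54.7  83. ]
cB [ 583.1 -218.4   83. ]
tA [590.6 -47.5  79. ]
tB [ 551.2 -213.8   79. ]
k1a [538.  -92.4  75. ]
k1b [ 641.1 -115.4   75. ]
k2a [ 524.9 -151.    75. ]
k2b [ 628.5 -176.3   75. ]
comb yaw -0.2303184591361287 -0.23295923441494826 dock -0.2190439466130689 -0.23923702882911307
```

View pics/w1c.png

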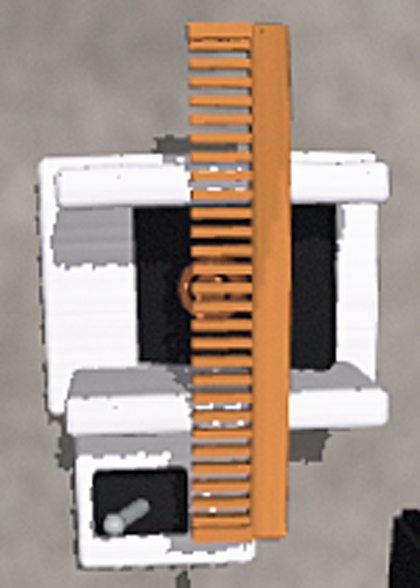

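The crop shows the comb lying over the ring (crop 210,290), with the toggle at (125,515) clear of it. The comb is about 32 x 170 mm, centred near (587,-133.5), and comb and dock both have a yaw of about -0.23.

Run:
```python
from h import *
A=pose([586.6,-133.4,115],1.341)
go(A,4,0.7)
go(pose([586.6,-133.4,79],1.341),2,0.7,A)
```

```text
n 4 dist 154.13057469319583 turn [ 0.  0. -0.]
[0.0322, 0.0369, 0.1461, 0.0, 0.0, -0.001, 0.7]
[0.0321, 0.037, 0.1461, 0.0, 0.0, -0.001, 0.7]
[0.032, 0.0371, 0.1461, 0.0, 0.0, -0.001, 0.7]
[0.0318, 0.0372, 0.1461, 0.0, 0.0, -0.001, 0.7]
n 2 dist 36.0 turn [0. 0. 0.]
[0.0, -0.0, 0.072, 0.0, 0.0, 0.0, 0.7]
[0.0, -0.0, 0.072, 0.0, 0.0, 0.0, 0.7]
```

Call:
drive_tool([
  [[0.032, 0.037, 0.146, 0, 0, -0.001, 0.7], [0.032, 0.037, 0.146, 0, 0, -0.001, 0.7], [0.032, 0.037, 0.146, 0, 0, -0.001, 0.7], [0.032, 0.037, 0.146, 0, 0, -0.001, 0.7], [0, 0, 0, 0, 0, 0, 0.7]],
])

```text
t: 4.92
eef_pos: [585.9, -132.7, 112.9]
tcp_rot: [-3.137, -0.0, 1.342]
ft_force: [1.1, 0.5, 0.1]
opening: 0.705
grip_force: 0.0
```

Call:
drive_tool([
  [[0, 0, 0.07, 0, 0, 0, 0.7], [0, 0, 0.072, 0, 0, 0, 0.7], [0, 0, 0, 0, 0, 0, 0.2], [0, 0, 0, 0, 0, 0, 0.2], [0, 0, 0, 0, 0, 0, 0.2]],
])

```text
t: 5.55
eef_pos: [586.8, -133.4, 80.2]
tcp_rot: [3.141, 0.0, 1.341]
ft_force: [-0.9, 0.3, -0.3]
opening: 0.442
grip_force: 0.0
```

Call:
drive_tool([
  [[0, 0, 0, 0, 0, 0, 0.2], [0, 0, 0, 0, 0, 0, 0.2]],
])

```text
t: 5.8
eef_pos: [586.8, -133.4, 80.1]
tcp_rot: [3.141, 0.0, 1.341]
ft_force: [-0.1, 0.3, 4.2]
opening: 0.333
grip_force: 30.0
```

The tips reach 14 mm below the comb, which prevents laying it flat, so I'll regrip higher with the fingertips.

Call:
drive_tool([
  [[0, 0, 0, 0, 0, 0, 0.45], [0, 0, 0, 0, 0, 0, 0.45], [0, 0, -0.056, 0, 0, 0, 0.45], [0, 0, 0, 0, 0, 0, 0.2], [0, 0, 0, 0, 0, 0, 0.2]],
])

```text
t: 6.42
eef_pos: [586.8, -133.4, 94.2]
tcp_rot: [3.14, 0.0, 1.341]
ft_force: [-0.5, -0.0, 6.6]
opening: 0.335
grip_force: 30.0
```

Call:
drive_tool([
  [[0, 0, 0, 0, 0, 0, 0.2], [0, 0, 0, 0, 0, 0, 0.2]],
])

```text
t: 6.68
eef_pos: [586.8, -133.4, 94.2]
tcp_rot: [3.141, 0.0, 1.341]
ft_force: [-1.1, 0.7, 7.0]
opening: 0.335
grip_force: 30.0
```

Run:
```python
from h import *
T=cur(); print(T[:3,3],env.state()["opening"],env.state()["grip_force"])
A=T.copy(); A[2,3]+=60
go(A,2,.2)
B=pose([430,-95,60],1.341); go(B,4,.2,A)
```

```text
[ 586.8 -133.4   94.2] 0.33540778243291836 30.001391172409058
n 2 dist 60.0 turn [0. 0. 0.]
[-0.0, 0.0001, -0.12, 0.0, 0.0, 0.0, 0.2]
[-0.0, 0.0001, -0.12, 0.0, 0.0, 0.0, 0.2]
n 4 dist 186.91371045970857 turn [0. 0. 0.]
[0.0017, -0.1615, 0.0941, 0.0001, 0.0, 0.0, 0.2]
[0.0017, -0.1615, 0.0941, 0.0001, 0.0, 0.0, 0.2]
[0.0016, -0.1615, 0.0941, 0.0001, 0.0, 0.0, 0.2]
[0.0016, -0.1615, 0.0942, 0.0001, 0.0, 0.0, 0.2]
```

Call:
drive_tool([
  [[0, 0, -0.12, 0, 0, 0, 0.2], [0, 0, -0.12, 0, 0, 0, 0.2], [0, -0.17, 0.05, 0, 0, 0, 0.2], [0, -0.17, 0.08, 0, 0, 0, 0.2], [0, -0.16, 0.11, 0, 0, 0, 0.2]],
])

```text
t: 7.3
eef_pos: [463.6, -104.5, 93.5]
tcp_rot: [3.14, 0.0, 1.341]
ft_force: [0.7, -1.0, -1.4]
opening: 0.333
grip_force: 30.0
```

Call:
drive_tool([
  [[0, -0.16, 0.13, 0, 0, 0, 0.2], [0, 0, 0.1, 0, 0, 0, 0.2], [0, 0, 0, 0, 0, 0, 0.2]],
])

```text
t: 7.68
eef_pos: [425.3, -95.6, 35.1]
tcp_rot: [-3.139, -0.0, 1.341]
ft_force: [0.7, 0.6, -0.1]
opening: 0.336
grip_force: 30.0
```

Run:
```python
from h import *
s=env.state(); print(s["t"],s["eef_pos"],s["opening"],s["ft_force"])
p=env.read_camera("wrist"); find(p,["comb","contact_top","dock"])
q=env.read_camera("scene"); find(q,["comb","contact_top","dock"])
cv2.imwrite("pics/w2.png",np.hstack([p["color"][:,100:500],cv2.resize(q["color"][200:400,130:330],(400,400)).repeat(1,0)[:480].copy() if 0 else cv2.copyMakeBorder(cv2.resize(q["color"][200:400,130:330],(400,400)),0,80,0,0,0)]))
```

```text
7.675 [425.3 -95.6  35.1] 0.33559041289546904 [ 0.7  0.6 -0.1]
comb search_frame [(0.92, array([434. , -61.8,  24.6]))]
comb place_of [(0.68, array([423.6, -93.8,  15. ]))]
contact_top search_frame [(0.7, array([ 584.3, -124.1,   42.9]))]
contact_top place_of [(0.8, array([ 582.3, -134.2,   42.8]))]
dock search_frame [(0.83, array([ 538.5, -101.9,   20.9])), (0.62, array([ 664.1, -351.4,   25.2]))]
dock place_of [(0.8, array([ 585.4, -135.3,    3.7]))]
comb search_frame [(0.45, array([ 535. , -202.7,   54.9]))]
comb place_of [(0.55, array([428.1, -98.6,  19.6]))]
contact_top search_frame [(0.72, array([ 731.8, -340.8,   60.6]))]
contact_top place_of [(0.53, array([ 581. , -130.1,   37.9]))]
dock search_frame [(0.96, array([ 745.3, -364. ,   51.4])), (0.79, array([ 594.1, -159. ,   26.3]))]
dock place_of [(0.73, array([ 728. , -340.5,    8.1]))]
```

View pics/w2.png

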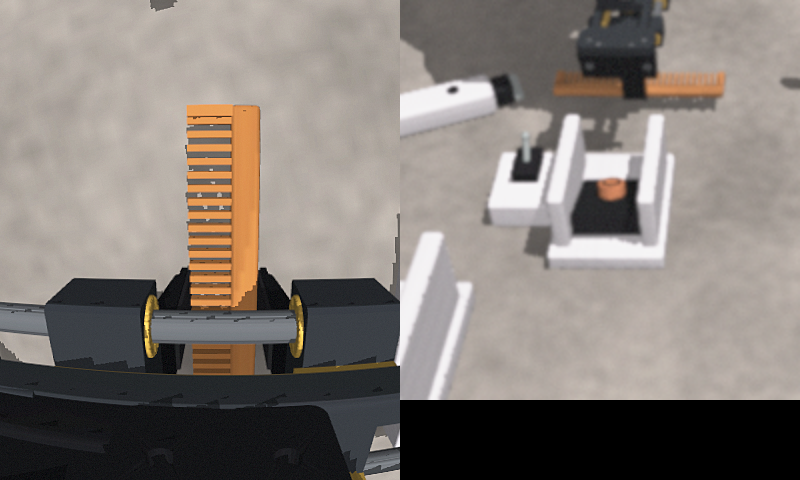

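The comb is held level, clear of the trimmer and dock. I'll lower it.

Call:
drive_tool([
  [[0, 0, 0.04, 0, 0, 0, 0.2], [0, 0, 0.012, 0, 0, 0, 0.2], [0, 0, 0.004, 0, 0, 0, 0.2], [0, 0, 0, 0, 0, 0, 0.2]],
])

```text
t: 8.88
eef_pos: [425.9, -95.7, 22.0]
tcp_rot: [-3.141, 0.0, 1.341]
ft_force: [0.1, 0.4, -0.4]
opening: 0.331
grip_force: 30.0
```

Call:
drive_tool([
  [[0, 0, 0.005, 0, 0, 0, 0.2], [0, 0, 0, 0, 0, 0, 0.2], [0, 0, 0, 0, 0, 0, 0.2]],
])

```text
t: 9.25
eef_pos: [425.9, -95.8, 20.9]
tcp_rot: [3.141, 0.0, 1.341]
ft_force: [-0.1, -0.4, -0.4]
opening: 0.33
grip_force: 30.0
```

Call:
drive_tool([
  [[0, 0, 0.004, 0, 0, 0, 0.2], [0, 0, 0, 0, 0, 0, 0.2], [0, 0, 0, 0, 0, 0, 0.45], [0, 0, 0, 0, 0, 0, 0.45], [0, 0, 0, 0, 0, 0, 0.45]],
])

```text
t: 9.88
eef_pos: [425.9, -95.8, 19.9]
tcp_rot: [3.142, 0.0, 1.341]
ft_force: [-0.2, -0.2, -1.3]
opening: 0.446
grip_force: 0.0
```

Call:
drive_tool([
  [[0, 0, -0.04, 0, 0, 0, 0.45], [0, 0, -0.2, 0, 0, 0, 0.5], [0, 0, -0.24, 0, 0, 0, 0.5], [0, 0, -0.24, 0, 0, 0, 0.5], [0, 0, -0.24, 0, 0, 0, 0.5]],
])

```text
t: 10.5
eef_pos: [425.2, -95.4, 262.8]
tcp_rot: [3.141, 0.0, 1.341]
ft_force: [0.6, -0.8, 0.5]
opening: 0.501
grip_force: 0.0
```

Run:
```python
from h import *
s=env.state(); print(s["t"],s["eef_pos"],s["opening"],s["ft_force"])
p=env.read_camera("wrist"); find(p,["comb","contact_top","dock","pen","stand","toggle_tip","flask"])
q=env.read_camera("scene"); find(q,["contact_top","pen","stand"])
cv2.imwrite("pics/w3.png",p["color"]); np.savez("pics/w3.npz",**p)
print(q["pose"]);print(proj(q,[461,123,170]))
cv2.imwrite("pics/s3.png",q["color"])
go(pose([461,20,300],1.341))
```

```text
10.5 [425.2 -95.4 262.8] 0.5008571634800496 [ 0.6 -0.8  0.5]
comb search_frame [(0.72, array([426.9, -94.1,   5.2]))]
comb place_of [(0.93, array([424. , -94.5,   0.9]))]
contact_top search_frame [(0.8, array([ 578.9, -129.2,   42.4]))]
contact_top place_of [(0.84, array([ 578.2, -132.7,   43.4]))]
dock search_frame [(0.79, array([ 668.6, -323.9,   24. ])), (0.7, array([ 567.2, -141.7,   32.7]))]
dock place_of [(0.96, array([ 583.6, -139. ,   -0.5])), (0.77, array([ 725.5, -338.3,    2.4]))]
pen search_frame []
pen place_of [(0.41, array([457.6, 122.3,  13.7]))]
stand search_frame [(0.81, array([453.8, 105.6,  13. ]))]
stand place_of []
toggle_tip search_frame []
toggle_tip place_of [(0.42, array([ 584.9, -136.6,    0.7]))]
flask search_frame [(0.7, array([ 580.6, -134.8,   43.7]))]
flask place_of []
contact_top search_frame [(0.72, array([ 731.8, -339.3,   58.4])), (0.46, array([ 591.1, -128.9,   37.2]))]
contact_top place_of [(0.9, array([ 721.6, -339.9,   59.4])), (0.72, array([ 583.1, -128.4,   38.5]))]
pen search_frame [(0.74, array([472.9, 119. , 122.3])), (0.65, array([369.9, 180.8,  89.9])), (0.19, array([ 422.6, -288.5,   26.1]))]
pen place_of [(0.57, array([361.9, 183.5,   0.8]))]
stand search_frame [(0.86, array([482.4, 115.7,  22.7])), (0.74, array([432.3, -96.5,   9.8]))]
stand place_of [(0.92, array([465.8, 122.8,   1.9]))]
[[   0.2   -0.6    0.8 1324.5]
 [   1.     0.1   -0.1 -133.3]
 [  -0.     0.8    0.6  753.8]
 [   0.     0.     0.     1. ]]
[361.4 176.3]
n 3 dist 127.41440556883181 turn [0. 0. 0.]
[0.1609, 0.0104, -0.0535, 0.0, 0.0, 0.0, 1.0]
[0.1609, 0.0104, -0.0535, 0.0, 0.0, 0.0, 1.0]
[0.1609, 0.0104, -0.0535, 0.0, 0.0, 0.0, 1.0]
```

View pics/w3.png

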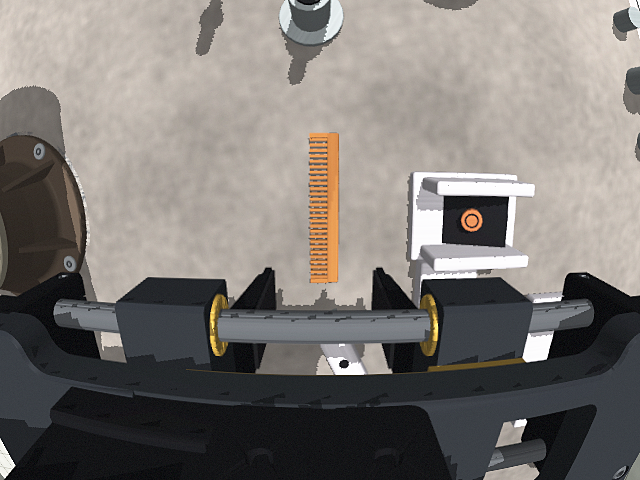

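The comb (324,207) lies flat and clear of the dock, and the contact ring shows at (471,220). I'll move toward the pen for a view from above.

Call:
drive_tool([
  [[0.16, 0.01, -0.06, 0, 0, 0, 0.5], [0.16, 0.01, -0.06, 0, 0, 0, 0.5], [0.16, 0.01, -0.06, 0, 0, 0, 0.5], [0, 0, 0, 0, 0, 0, 0.5]],
])

```text
t: 12.1
eef_pos: [461.1, 21.2, 305.7]
tcp_rot: [3.14, -0.0, 1.344]
ft_force: [-0.8, 0.1, -0.3]
opening: 0.501
grip_force: 0.0
```

Run:
```python
from h import *
s=env.state(); print(s["t"],s["eef_pos"],s["tcp_rot"])
p=env.read_camera("wrist"); find(p,["pen","pen_tip","stand","contact_top"])
cv2.imwrite("pics/w4.png",p["color"]); np.savez("pics/w4.npz",**p); print(p["pose"][:3,3])
q=dict(np.load("pics/w3.npz")); print("contact",onz(q,(471,220),40),onz(q,(471,220),42))
a,b,c,d=[onz(q,u,75) for u in [(424,191),(534,190),(421,256),(526,256)]]
for m,n in((a,b),(c,d)): e=n-m; print(m,n,"dock yaw",np.arctan2(e[1],e[0]))
```

```text
12.1 [461.1  21.2 305.7] [ 3.1 -0.   1.3]
pen search_frame [(0.75, array([461.8, 118.8, 153.6])), (0.7, array([367. , 177.7, 108.6]))]
pen place_of [(0.72, array([365.1, 180.6,  -2.4])), (0.68, array([462.1, 125.7,  16.8]))]
pen_tip search_frame [(0.84, array([371.7, 179.1, 110.4])), (0.65, array([461.6, 120.9, 156.2]))]
pen_tip place_of [(0.89, array([368.6, 180.1,  -0.7]))]
stand search_frame [(0.63, array([466.4, 113.5,  16.8]))]
stand place_of [(0.88, array([460.4, 121.6,   2.4]))]
contact_top search_frame []
contact_top place_of []
[474.8  86.1 457.8]
contact [ 579.8 -134.2   40. ] [ 579.  -133.7   42. ]
[523.8 -86.6  75. ] [ 643.6 -109.    75. ] dock yaw -0.18453877396550974
[ 509.9 -148.5   75. ] [ 626.3 -177.2   75. ] dock yaw -0.24121069271638698
```

View pics/w4.png

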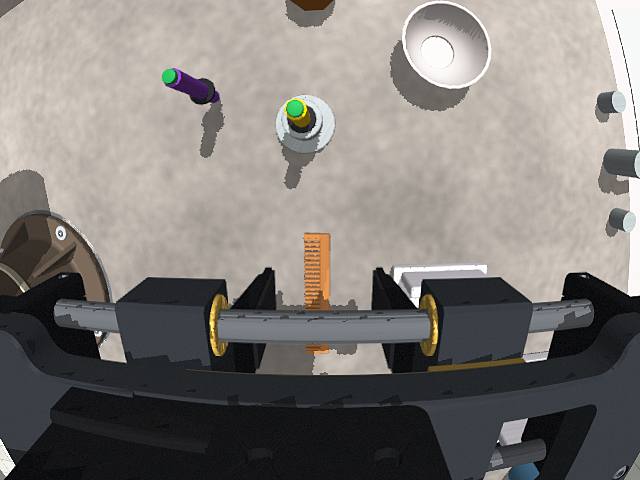

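Picture shows the yellow pen's cap at (295,107), the stand's foot at (305,124), and the purple pen off at (190,88). Next I'll triangulate the cap with the scene view.

Run:
```python
from h import *
def green(im,box):
    x0,y0,x1,y1=box; c=cv2.cvtColor(im[y0:y1,x0:x1],cv2.COLOR_BGR2HSV)
    m=cv2.inRange(c,(45,90,40),(85,255,255)); ys,xs=np.nonzero(m); return (xs.mean()+x0,ys.mean()+y0),len(xs)
p=dict(np.load("pics/w4.npz")); q=env.read_camera("scene")
gw,n=green(p["color"],(270,90,330,140)); gs,m=green(q["color"],(345,165,372,195)); print(gw,n,gs,m)
v1,o1=fray(p,gw)
K=q["camera_matrix"]; v2=q["pose"][:3,:3]@np.array([(gs[0]-K[0,2])/K[0,0],-(gs[1]-K[1,2])/K[1,1],-1]); v2/=np.linalg.norm(v2); o2=q["pose"][:3,3]
A=np.c_[v1,-v2]; t=np.linalg.lstsq(A,o2-o1,rcond=None)[0]
print("tri",o1+v1*t[0],o2+v2*t[1]); print("cap@169",onz(p,gw,169),"foot",onz(p,(305,124),8))
# yellow handle centroid lower
for u in [(304,118)]: print("guard-ish",onz(p,u,78))
B=pose([461,122,230],1.341); go(B,2,.5)
```

```text
(np.float64(294.49787234042554), np.float64(108.11063829787234)) 235 (np.float64(361.9230769230769), np.float64(177.07692307692307)) 26
tri [461.5 124.1 168.5] [461.5 124.  168.5]
cap@169 [461.5 124.1 169. ] foot [462.  123.3   8. ]
guard-ish [464.4 123.8  78. ]
n 2 dist 127.26133298738263 turn [-0.  0. -0.]
[0.2008, -0.046, 0.1495, -0.0, 0.0, -0.0001, 0.5]
[0.2008, -0.0459, 0.1495, -0.0, 0.0, -0.0001, 0.5]
```

Call:
drive_tool([
  [[0.2, -0.045, 0.14, 0, 0, 0, 0.5], [0.2, -0.045, 0.14, 0, 0, 0, 0.5], [0, 0, 0, 0, 0, 0, 0.5], [0, 0, 0, 0, 0, 0, 0.5]],
])

```text
t: 13.1
eef_pos: [461.7, 121.7, 235.2]
tcp_rot: [3.141, 0.0, 1.342]
ft_force: [0.2, 0.5, 0.9]
opening: 0.496
grip_force: 0.0
```

Run:
```python
from h import *
s=env.state(); print(s["t"],s["eef_pos"],s["tcp_rot"])
A=pose([461.5,124,200],1.341);go(A,1); go(pose([461.5,124,138],1.341),2,.5,A)
```

```text
13.1 [461.7 121.7 235.2] [3.1 0.  1.3]
n 1 dist 35.23765305267035 turn [0. 0. 0.]
[0.009, -0.0028, 0.1406, 0.0001, 0.0001, 0.0002, 1.0]
n 2 dist 62.0 turn [0. 0. 0.]
[0.0, -0.0, 0.124, 0.0, 0.0, 0.0, 0.5]
[0.0, -0.0, 0.124, 0.0, 0.0, 0.0, 0.5]
```

Call:
drive_tool([
  [[0.009, -0.003, 0.06, 0, 0, 0, 0.5], [0, 0, 0.11, 0, 0, 0, 0.5], [0, 0, 0.11, 0, 0, 0, 0.5], [0, 0, 0.11, 0, 0, 0, 0.5], [0, 0, 0, 0, 0, 0, 0.5]],
])

```text
t: 13.72
eef_pos: [461.2, 123.1, 137.0]
tcp_rot: [-3.14, 0.001, 1.339]
ft_force: [-0.2, 0.7, -0.9]
opening: 0.499
grip_force: 0.0
```

Call:
drive_tool([
  [[0, 0, 0, 0, 0, 0, 0.1], [0, 0, 0, 0, 0, 0, 0.1], [0, 0, 0, 0, 0, 0, 0.1], [0, 0, 0, 0, 0, 0, 0.1]],
])

```text
t: 14.22
eef_pos: [461.3, 124.3, 137.7]
tcp_rot: [3.141, -0.0, 1.341]
ft_force: [-0.4, -0.6, 4.6]
opening: 0.182
grip_force: 30.0
```

Call:
drive_tool([
  [[0, 0, -0.1, 0, 0, 0, 0.1], [0, 0, -0.2, 0, 0, 0, 0.1], [0, 0, -0.2, 0, 0, 0, 0.1], [0, 0, 0, 0, 0, 0, 0.1]],
])

```text
t: 14.72
eef_pos: [462.2, 124.5, 265.5]
tcp_rot: [3.136, -0.002, 1.341]
ft_force: [-0.3, -0.2, -1.2]
opening: 0.183
grip_force: 30.0
```

```bash
cat >> h.py <<'E'
yd=-0.23; th=0.35
Rt=R.from_matrix((R.from_euler("z",yd)*R.from_euler("y",-th)).as_matrix())  # contact frame
C=np.array([580.8,-133.5,40.5]); n=Rt.as_matrix()[:,2]
L=125.0
E
python3 - <<'E'
from h import *
s=env.state(); print(s["t"],s["eef_pos"],s["tcp_rot"],s["opening"],s["ft_force"])
Rz=Rt.as_matrix(); RT=R.from_matrix(np.c_[Rz[:,1],Rz[:,0],-Rz[:,2]])
A=pose(C+n*(L+70),rot=RT); print(A)
go(A,5,.1)
E
```

```text
14.725 [462.2 124.5 265.5] [ 3.1 -0.   1.3] 0.18295502922833218 [-0.3 -0.2 -1.2]
[[   0.2    0.9    0.3  515.7]
 [   1.    -0.2   -0.1 -118.3]
 [  -0.     0.3   -0.9  223.7]
 [   0.     0.     0.     1. ]]
n 5 dist 252.09376290395835 turn [-0.3 -0.   0. ]
[-0.1795, 0.0857, 0.0336, -0.0219, -0.0001, 0.0, 0.1]
[-0.1794, 0.0832, 0.0395, -0.0219, -0.0001, 0.0, 0.1]
[-0.1794, 0.0803, 0.0452, -0.0219, -0.0001, 0.0, 0.1]
[-0.1794, 0.077, 0.0507, -0.0219, -0.0001, 0.0, 0.1]
[-0.1794, 0.0733, 0.0559, -0.0219, -0.0001, 0.0, 0.1]
```

Call:
drive_tool([
  [[-0.18, 0.086, 0.034, -0.022, 0, 0, 0.1], [-0.18, 0.083, 0.04, -0.022, 0, 0, 0.1], [-0.18, 0.08, 0.045, -0.022, 0, 0, 0.1], [-0.18, 0.077, 0.051, -0.022, 0, 0, 0.1], [-0.18, 0.073, 0.056, -0.022, 0, 0, 0.1]],
])

```text
t: 15.35
eef_pos: [513.9, -120.7, 218.8]
tcp_rot: [2.795, 0.001, 1.341]
ft_force: [1.7, 0.4, -1.4]
opening: 0.186
grip_force: 30.0
```

Call:
drive_tool([
  [[0, 0, 0, 0, 0, 0, 0.1], [0, 0, 0, 0, 0, 0, 0.1]],
])

```text
t: 15.6
eef_pos: [513.7, -118.9, 219.2]
tcp_rot: [2.798, -0.0, 1.341]
ft_force: [0.5, 1.3, -0.9]
opening: 0.185
grip_force: 30.0
```

Run:
```python
from h import *
s=env.state(); print(s["t"],s["eef_pos"],s["opening"],s["ft_force"],s["moment"])
T=cur(); tip=T[:3,3]+T[:3,2]*L; print("tip nominal",tip,"tool z",T[:3,2].round(3),"want",-n.round(3))
ims=[]
for c in ("scene","top","wrist"):
    p=env.read_camera(c); find(p,["pen_tip","contact_top"]); np.savez(f"pics/f_{c}.npz",**p)
    if c!="wrist":
        u=proj(p,tip); v=proj(p,C); print(c,"tip px",u,"contact px",v)
        x,y=(v).astype(int); y-=15; x-=5;h=40
        ims.append(cv2.resize(p["color"][y-h:y+h,x-h:x+h],(400,400),interpolation=cv2.INTER_CUBIC)); print("crop origin",x-h,y-h)
cv2.imwrite("pics/f1.png",np.hstack(ims))
```

```text
15.6 [ 513.7 -118.9  219.2] 0.18515955822297928 [ 0.5  1.3 -0.9] [ 0.   0.1 -0. ]
tip nominal [ 554.8 -128.5  101.5] tool z [ 0.3 -0.1 -0.9] want [ 0.3 -0.1 -0.9]
pen_tip search_frame [(0.78, array([ 538.5, -121.5,  164.8])), (0.7, array([367.1, 181.5,  87.6]))]
pen_tip place_of [(0.97, array([361.7, 185.2,  -3.1])), (0.66, array([ 552.6, -126.4,  102.4])), (0.16, array([644.2, 183.1,   4.5]))]
contact_top search_frame [(0.19, array([527.6, 281.5,  45.5]))]
contact_top place_of [(0.85, array([ 722.4, -341.8,   57. ])), (0.6, array([ 579.3, -127.6,   39.4]))]
scene tip px [233.8 255. ] contact px [235.7 290.7]
crop origin 190 235
pen_tip search_frame [(0.44, array([363.7, 180.9, 102.5]))]
pen_tip place_of [(0.45, array([ 558.2, -123.9,  102.5]))]
contact_top search_frame [(0.47, array([ 728.9, -332.4,   60.4]))]
contact_top place_of [(0.64, array([ 730.7, -334.4,   56.9])), (0.43, array([ 582.6, -131.8,   38.5]))]
top tip px [375.3 230.4] contact px [374.8 222.1]
crop origin 329 167
pen_tip search_frame [(0.93, array([ 519. , -110.2,  207.9]))]
pen_tip place_of [(0.75, array([ 551.8, -128.7,  108.3]))]
contact_top search_frame [(0.6, array([ 583.6, -131.9,   41.7])), (0.44, array([ 732.9, -337.7,   62.6]))]
contact_top place_of [(0.71, array([ 723.8, -339.9,   56.9])), (0.65, array([ 579.4, -134. ,   43.9]))]
```

View pics/f1.png

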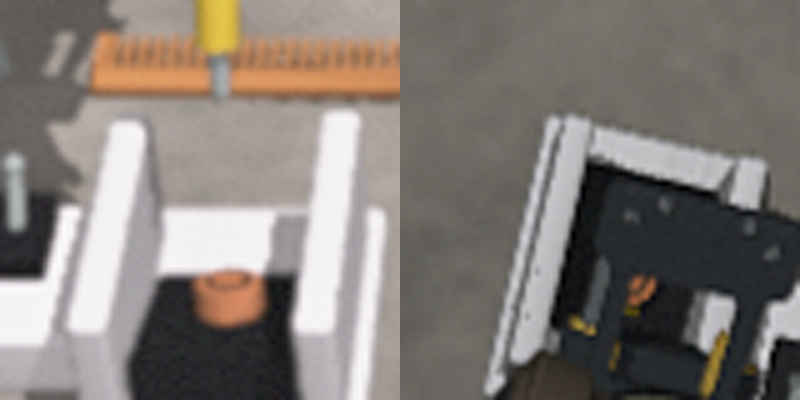

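The scene crop has the tip at full-frame (234.4,254.6), against (233.8,255.0) predicted. The ring centre is at (235.8,291.2), against (235.7,290.7). Both agree to about 1 mm, so next I'll triangulate the ring.

Run:
```python
from h import *
def tri(rays):
    A=sum(np.eye(3)-np.outer(v,v) for v,o in rays); b=sum((np.eye(3)-np.outer(v,v))@o for v,o in rays); x=np.linalg.solve(A,b)
    return x,[float(np.linalg.norm(np.cross(v,x-o))) for v,o in rays]
def pray(q,u):
    K=q["camera_matrix"]; v=q["pose"][:3,:3]@np.array([(u[0]-K[0,2])/K[0,0],-(u[1]-K[1,2])/K[1,1],-1]); return v/np.linalg.norm(v),q["pose"][:3,3]
def fproj(pic,P):
    p=np.linalg.inv(pic["pose"])@np.r_[P,1]; th=np.arctan2(np.hypot(p[0],p[1]),-p[2]); u=np.array([p[0],-p[1]])/np.hypot(p[0],p[1])
    K=pic["camera_matrix"]; return K[:2,2]+K[0,0]*th*u
w3=dict(np.load("pics/w3.npz")); fw=dict(np.load("pics/f_wrist.npz")); fs=dict(np.load("pics/f_scene.npz"))
def org(im,c,h=16):
    x0,y0=int(c[0])-h,int(c[1])-h; c=cv2.cvtColor(im[y0:y0+2*h,x0:x0+2*h],cv2.COLOR_BGR2HSV)
    m=cv2.inRange(c,(3,110,60),(20,255,255)); ys,xs=np.nonzero(m); return xs.min()+x0,xs.max()+x0,ys.min()+y0,ys.max()+y0,(xs.mean()+x0,ys.mean()+y0)
print(org(w3["color"],(471,220))); u=fproj(fw,C); print("fw contact px",u); 
try: print(org(fw["color"],u))
except Exception as e: print(e)
T=cur(); print("tip px fw",fproj(fw,T[:3,3]+T[:3,2]*L))
print(tri([fray(w3,(471,220)),pray(fs,(235.8,291.2))]))
x,y=u.astype(int); im=fw["color"][y-75:y+75,x-75:x+75]; print("origin",x-75,y-75)
a=cv2.resize(im,(400,400),interpolation=cv2.INTER_CUBIC); b=cv2.resize(w3["color"][200:240,451:491],(400,400),interpolation=cv2.INTER_CUBIC)
cv2.imwrite("pics/g1.png",np.hstack([a,b]))
```

```text
(np.int64(461), np.int64(482), np.int64(208), np.int64(231), (np.float64(471.3114754098361), np.float64(219.6775956284153)))
fw contact px [327.2 221.1]
(np.int64(314), np.int64(339), np.int64(209), np.int64(235), (np.float64(326.69311064718164), np.float64(221.3820459290188)))
tip px fw [323.9 239. ]
(array([ 580.2, -134. ,   39. ]), [0.5261815423851771, 0.5261815423851309])
origin 252 146
```

View pics/g1.png

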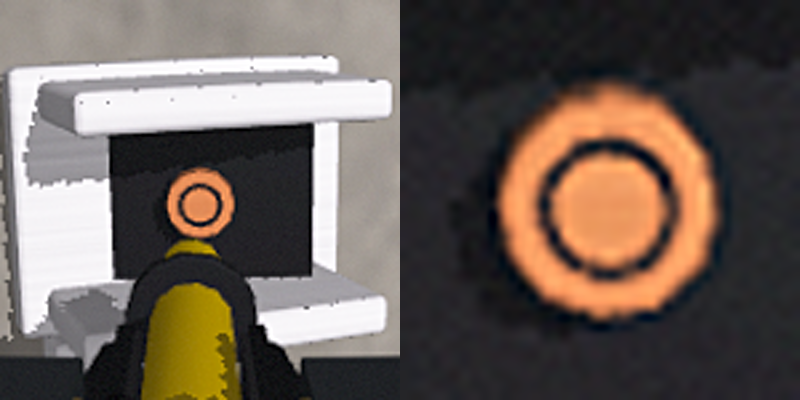

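The left crop has the ring at full-frame (327.4,222.4) and the right crop at (471.4,220.4); the pen hides neither. Next I'll refine the target and the dock's yaw.

Run:
```python
from h import *
w3=dict(np.load("pics/w3.npz")); fw=dict(np.load("pics/f_wrist.npz")); fs=dict(np.load("pics/f_scene.npz"))
def pray(q,u):
    K=q["camera_matrix"]; v=q["pose"][:3,:3]@np.array([(u[0]-K[0,2])/K[0,0],-(u[1]-K[1,2])/K[1,1],-1]); return v/np.linalg.norm(v),q["pose"][:3,3]
rays=[fray(w3,(471.4,220.4)),fray(fw,(327.4,222.4)),pray(fs,(235.8,291.2))]
A=sum(np.eye(3)-np.outer(v,v) for v,o in rays); b=sum((np.eye(3)-np.outer(v,v))@o for v,o in rays); x=np.linalg.solve(A,b); print("contact",x,[np.linalg.norm(np.cross(v,x-o)) for v,o in rays])
c=x-n*11
def pl(px): v,o=fray(fw,np.array(px)/2.667+[252,146]); return o+v*(n@(c-o))/(n@v)
for a,b in [((110,137),(313,124)),((113,277),(312,272))]:
    e=pl(b)-pl(a); print("floor yaw",np.arctan2(e[1],e[0]),np.linalg.norm(e))
for a,b in [((78,133),(392,117)),((75,87),(390,80))]:
    P=[onz(fw,np.array(k)/2.667+[252,146],75) for k in(a,b)]; e=P[1]-P[0]; print("cheek",P,np.arctan2(e[1],e[0]))
T=cur(); tip=T[:3,3]+T[:3,2]*L; print("tip",tip,"to contact, tool axes",T[:3,:3].T@(x-tip), "opt with C", T[:3,:3].T@(C-tip), env.state()["ft_force"])
```

```text
contact [ 580.7 -134.4   39.6] [np.float64(0.5938991891864902), np.float64(0.5957468343297538), np.float64(0.9981555120410242)]
floor yaw -0.15773417616134 73.71154735601614
floor yaw -0.20040195862155685 74.35482385303945
cheek [array([537. , -92.3,  75. ]), array([ 643. , -115.5,   75. ])] -0.2154159396214042
cheek [array([539.4, -78.6,  75. ]), array([ 644.7, -102.9,   75. ])] -0.226868426826489
tip [ 555.5 -128.9  102.3] to contact, tool axes [ 0.4  3.1 67.8] opt with C [ 1.3  3.2 66.9] [-0.8  0.5 -0.5]
```

Call:
drive_tool([
  [[0.002, 0.012, 0, 0, 0, 0, 0.1], [0, 0, 0.08, 0, 0, 0, 0.1], [0, 0, 0.08, 0, 0, 0, 0.1], [0, 0, 0.06, 0, 0, 0, 0.1], [0, 0, 0, 0, 0, 0, 0.1]],
])

```text
t: 16.98
eef_pos: [535.2, -123.6, 168.3]
tcp_rot: [2.798, -0.0, 1.341]
ft_force: [0.6, -0.5, -0.6]
opening: 0.181
grip_force: 30.0
```

Call:
drive_tool([
  [[0, 0, 0, 0, 0, 0, 0.1], [0, 0, 0, 0, 0, 0, 0.1]],
])

```text
t: 17.23
eef_pos: [535.3, -123.6, 169.9]
tcp_rot: [2.795, 0.0, 1.341]
ft_force: [0.2, -0.0, -0.5]
opening: 0.185
grip_force: 30.0
```

```bash
cat > chk.py <<'E'
from h import *
X=np.array([580.7,-134.4,39.6])
T=cur(); tip=T[:3,3]+T[:3,2]*L; s=env.state()
F=[]
for i in range(6):
    env.read_camera("top"); F.append(env.state()["ft_force"]@-T[:3,2])
print("t",s["t"],"tip",tip,"left",T[:3,:3].T@(X-tip),"axial F",np.array(F).round(2),np.mean(F).round(2))
E
python3 chk.py
```

```text
t 17.225 tip [ 576.7 -133.3   52.3] left [-0.1 -0.4 13.4] axial F [-0.8 -0.9 -0.3 -1.3 -1.3 -0.8] -0.89
```

Call:
drive_tool([
  [[0, 0, 0.02, 0, 0, 0, 0.1], [0, 0, 0.02, 0, 0, 0, 0.1], [0, 0, 0, 0, 0, 0, 0.1], [0, 0, 0, 0, 0, 0, 0.1]],
])

```text
t: 18.02
eef_pos: [538.5, -124.4, 159.7]
tcp_rot: [2.796, 0.0, 1.341]
ft_force: [-0.3, 1.1, -1.2]
opening: 0.188
grip_force: 30.0
```

```bash
python3 chk.py
python3 - <<'E'
from h import *
q=env.read_camera("scene"); a=cv2.resize(q["color"][250:310,205:265],(600,600),interpolation=cv2.INTER_CUBIC); cv2.imwrite("pics/h1.png",a)
T=cur(); print(proj(q,T[:3,3]+T[:3,2]*L),proj(q,[580.7,-134.4,39.6]))
E
```

```text
t 18.025 tip [ 579.8 -134.    42.1] left [-0.2  0.1  2.7] axial F [-0.7 -0.1 -0.1 -1.  -0.1 -1. ] -0.49
[235.3 289.7] [235.3 291.1]
```

View pics/h1.png

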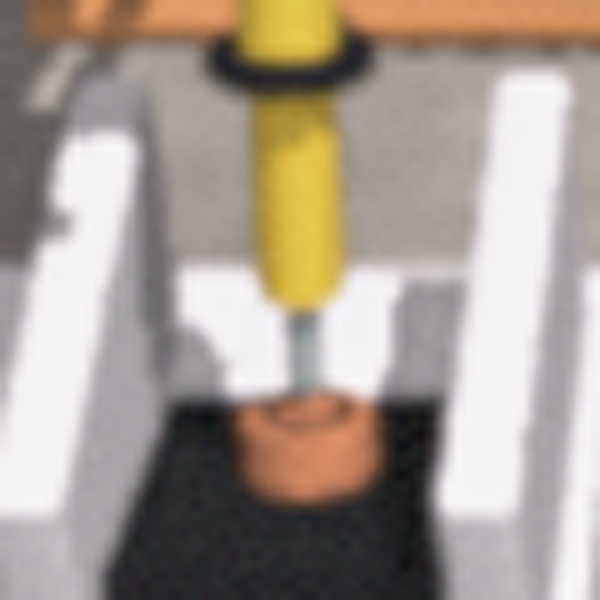

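The tip at (305,398) sits just above the ring centre at (311,411), about 1 mm to the -y side. I'll trim that and creep in.

Call:
drive_tool([
  [[0.004, 0, 0, 0, 0, 0, 0.1], [0, 0, 0.006, 0, 0, 0, 0.1], [0, 0, 0, 0, 0, 0, 0.1], [0, 0, 0, 0, 0, 0, 0.1]],
])

```text
t: 18.88
eef_pos: [539.3, -123.5, 158.4]
tcp_rot: [2.796, 0.0, 1.341]
ft_force: [0.2, 0.0, -0.0]
opening: 0.182
grip_force: 30.0
```

```bash
sed -i 's/range(6)/range(12)/' chk.py; python3 chk.py
```

```text
t 18.875 tip [ 580.5 -133.2   40.7] left [-1.1  0.1  1.2] axial F [-1.2 -0.6 -0.7  0.7 -0.5 -0.5 -0.1  0.5 -0.7  0.  -0.5 -0.2] -0.33
```

Call:
drive_tool([
  [[0, 0, 0.005, 0, 0, 0, 0.1], [0, 0, 0, 0, 0, 0, 0.1], [0, 0, 0, 0, 0, 0, 0.1]],
])

```text
t: 19.85
eef_pos: [539.7, -123.6, 157.2]
tcp_rot: [2.796, 0.0, 1.341]
ft_force: [-0.4, -0.2, -0.2]
opening: 0.184
grip_force: 30.0
```

```bash
python3 chk.py
```

```text
t 19.85 tip [ 580.9 -133.3   39.6] left [-1.2  0.   0. ] axial F [-0.5  0.3  0.2 -0.5  0.1  0.5  0.1  0.5 -0.3 -0.7  0.1  0.2] 0.0
```

Call:
drive_tool([
  [[0, 0, 0.005, 0, 0, 0, 0.1], [0, 0, 0, 0, 0, 0, 0.1], [0, 0, 0, 0, 0, 0, 0.1]],
])

```text
t: 20.82
eef_pos: [540.1, -123.7, 156.0]
tcp_rot: [2.796, 0.0, 1.341]
ft_force: [0.6, 0.4, 0.8]
opening: 0.183
grip_force: 30.0
```

```bash
python3 chk.py
```

```text
t 20.825 tip [ 581.3 -133.4   38.4] left [-1.1  0.  -1.2] axial F [ 0.3  0.3  0.8  0.6  0.5  0.7 -0.  -0.6  0.3  0.8  0.6  0.8] 0.42
```

Call:
drive_tool([
  [[0, 0, 0.006, 0, 0, 0, 0.1], [0, 0, 0, 0, 0, 0, 0.1], [0, 0, 0, 0, 0, 0, 0.1]],
])

```text
t: 21.8
eef_pos: [540.6, -123.8, 154.6]
tcp_rot: [2.796, 0.0, 1.341]
ft_force: [-0.5, 0.7, 1.4]
opening: 0.187
grip_force: 30.0
```

```bash
python3 chk.py
python3 - <<'E'
from h import *
q=env.read_camera("scene"); cv2.imwrite("pics/h2.png",cv2.resize(q["color"][250:310,205:265],(600,600),interpolation=cv2.INTER_CUBIC))
E
```

```text
t 21.8 tip [ 581.8 -133.5   37. ] left [-1.1  0.1 -2.7] axial F [ 1.1  1.8  0.8  1.6 -0.1  1.9  2.2  0.2  2.2  1.8  1.9  2.5] 1.5
```

View pics/h2.png

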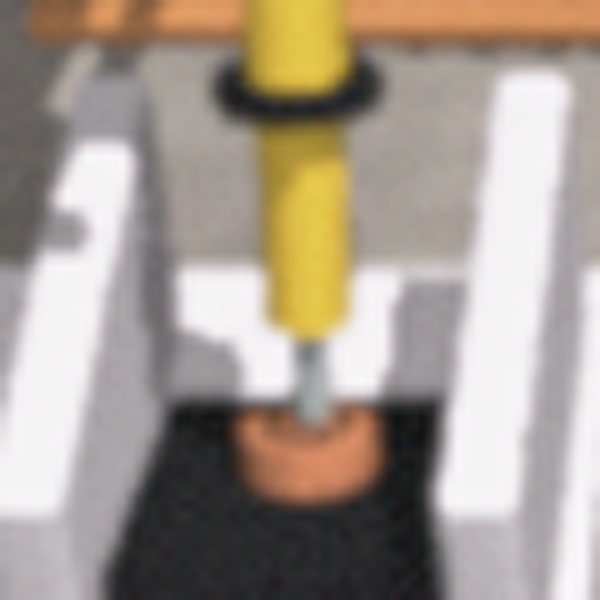

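The tip at (313,425) is now on the ring centre laterally and the button has sunk by about 1 image pixel. I'll average the force and estimate the sink from the image.

```bash
cat > chk2.py <<'E'
from h import *
import sys
T=cur(); F=[];I=[]
for i in range(int(sys.argv[1])):
    q=env.read_camera("scene"); I.append(q["color"].astype(float)); F.append(env.state()["ft_force"]@-T[:3,2])
F=np.array(F); print("t",env.state()["t"],"F",F.mean().round(2),F.std().round(2)/len(F)**.5,"left",T[:3,:3].T@(np.array([580.7,-134.4,39.6])-T[:3,3]-T[:3,2]*L))
def top(im):
    c=np.asarray(im,float)[282:296,229:244]; red=c[:,:,2]-c[:,:,0]
    o=[]
    for k in (1,2,3,11,12):   # columns clear of the pen
        r=red[:,k]; h=r.max()/2; i=int(np.argmax(r>h)); o.append(282+i-(r[i]-h)/(r[i]-r[i-1]))
    return np.round(o,2)
print("button top edge now",top(np.mean(I,0)),"rest",top(np.load("pics/f_scene.npz")["color"]))
q=dict(np.load("pics/f_scene.npz")); X=np.array([580.7,-134.4,39.6]); print("px per mm sink",proj(q,X-n)-proj(q,X))
E
python3 chk2.py 35
```

```text
t 24.2 F 0.91 0.07775419143502353 left [-1.1  0.  -2.7]
button top edge now [290.6 290.8 282.4 290.4 290.4] rest [289.6 289.6 289.4 289.3 289.6]
px per mm sink [0.  0.5]
```

Force (~1.5 N net) and image (~1 px) agree on about 2 mm of sink, so I'll push 2 mm more.

Call:
drive_tool([
  [[0, 0, 0.004, 0, 0, 0, 0.1], [0, 0, 0.004, 0, 0, 0, 0.1], [0, 0, 0, 0, 0, 0, 0.1], [0, 0, 0, 0, 0, 0, 0.1]],
])

```text
t: 24.7
eef_pos: [541.3, -124.0, 152.8]
tcp_rot: [2.796, 0.0, 1.341]
ft_force: [-0.1, -0.8, 0.8]
opening: 0.183
grip_force: 30.0
```

```bash
sed -i 's/mm sink",proj(q,X-n)-proj(q,X)/mm sink",(proj(q,X-4*n)-proj(q,X)).tolist()/' chk2.py; python3 chk2.py 35
```

```text
t 26.45 F 1.53 0.0659220318688243 left [-1.1  0.  -4.7]
button top edge now [291.4 291.6 283.6 290.9 290.8] rest [289.6 289.6 289.4 289.3 289.6]
px per mm sink [0.09991082754078207, 2.051509088759076]
```

Net force is about 2.1 N (1.53 plus the pen's weight component) and the image shows about 3.5 mm of sink, which is roughly half travel. I'll hand in.

```bash
python3 -c "
from cell import env
print(env.job_done())"
```

```text
the job is handed in; nothing more can be done
None
```

I handed the job in with the yellow pen still gripped on the middle of the contact, pressing at about 2.1 N for roughly 3.5–4 mm of its 8 mm travel, and the comb lying flat on the granite clear of the dock; I have not seen the judge's verdict.

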